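# Change the crimper over to the blue die

## Task

Change the bench crimper over to the blue die: swing the red latch well clear of the selector, pull the sprung black knob up, turn it until its white pointer faces the blue dot and let it snap fully down into that notch. Then swing the red latch all the way back over the selector to lock it. Leave everything else on the bench where it stands.

Things in the scene. Friction and masses are not known exactly. Their poses are not given: they have to be found in the camera images.
- crimper: Blue bench crimper fixed on the table; aluminium deck 270 x 340 mm, 60 mm above the table. Origin: on the table under the selector knob's axis. Its -x points to the middle notch, its +x to the latch pivot (75 mm off). Ram column 100 x 75 mm, 200 mm tall, centred at x +20, y +190 mm; on its side at y +147 mm a fixed lever rises from x +20, z 165 to x +130, z 226 mm.
- selector_grip (a point): On the vertical axis of the selector's round black ribbed knob, 115 mm above the table when down. Knob 28 mm in diameter over its ribs (26 mm gripped), 93 to 133 mm above the table when down, with a white line on top towards the pointer. The point's -x axis points to the pointer. Below: stem of radius 10 mm, flange of radius 26 mm with its top 78 mm above the table.
- pointer_tip (a point): Tip of the selector's white pointer, 45 mm from the knob's axis, 73.5 mm above the table when the knob is down. The tooth under it sits in a notch of a steel crown; the notches are 36 degrees apart and five can be reached: the middle one and two on each side.
- selector (a joint): Knob angle about the vertical, rad, positive counter-clockwise from above; 0 = middle notch, where it starts; stops at +-1.33. Notches at 0, +-0.628, +-1.257, with 0.03 play. It turns only when its teeth clear the crown, above 7 mm of lift. Let go within about 0.1 rad of a notch it drops in and centres itself; elsewhere it stays up on the crown.
- selector_lift (a joint): How far the knob is pulled up, m: 0 = fully down in a notch, 0.007 = resting on the crown between notches, 0.014 = upper stop. A spring pulls it down with 4.5 N at the bottom, 8 N at the top; its weight adds 1.2 N. The latch over the flange lets it rise only 1.5 mm.
- latch (a joint): Angle of the red latch about its vertical pivot, rad: 0 = tongue fully over the selector's flange (locked, at its stop), positive = swung clear (clockwise from above), stop at 1.1. The tongue leaves the flange at about 0.5; well clear is beyond 0.7. It stays where it is left and needs about 1 N at the handle. It cannot close while the selector stands up.
- latch_grip (a point): Grip height on the upright red round handle post of the latch, 15 mm diameter, reaching from 87 to 130 mm above the table; the point is on its axis, 115 mm above the table, 55 mm from the pivot on the side away from the selector (130 mm from the selector's axis when locked).
- latch_pivot (a point): Centre of the latch's vertical pivot, at the latch bar's top face, 87.5 mm above the table. The red bar is 14 mm wide and 8 mm thick; its tongue reaches 59 mm from the pivot towards the selector.
- dot_blue: Round blue dot, 24 mm wide including its dark rim, 3 mm thick, fixed on the deck 63 mm from the selector's axis, beside one of the four outer notches. The four dots change places. Origin: centre of its underside, 60.5 mm above the table.
- dot_yellow: Round yellow dot, 24 mm wide including its dark rim, 3 mm thick, fixed on the deck 63 mm from the selector's axis, beside one of the four outer notches. The four dots change places. Origin: centre of its underside, 60.5 mm above the table.
- dot_green: Round green dot, 24 mm wide including its dark rim, 3 mm thick, fixed on the deck 63 mm from the selector's axis, beside one of the four outer notches. The four dots change places. Origin: centre of its underside, 60.5 mm above the table.
- dot_white: Round white dot, 24 mm wide including its dark rim, 3 mm thick, fixed on the deck 63 mm from the selector's axis, beside one of the four outer notches. The four dots change places. Origin: centre of its underside, 60.5 mm above the table.
- solvent_bottle: Bystander: clear bottle with white cap, 48 mm diameter, 130 mm tall, beside the crimper. Origin: centre of its underside.
- ferrule_jar: Bystander: clear jar with green cap, 52 mm diameter, 60 mm tall. Origin: centre of its underside.
- screwdriver: Bystander: orange-handled screwdriver, 170 mm long, lying behind the crimper. Origin: centre of its underside.
- yellow_bin: Bystander: open yellow bin, 150 x 100 x 60 mm. Origin: centre of its underside.
- blue_bin: Bystander: open blue bin, 150 x 100 x 60 mm. Origin: centre of its underside.
- wire_spool: Bystander: orange spool standing on end, 90 mm diameter, 55 mm tall. Origin: centre of its underside.
- mug: Bystander: white mug, 80 mm diameter, 90 mm tall. Origin: centre of its underside.

How it is judged (in metres and radians):
On the way, in this order (a step that is already met when the one before it is completed fails the run):
1. the red latch is swung well clear of the selector (beyond 0.6 rad) (value of joint latch above 0.6 rad), for 0.1 s.
2. the selector is fully down in the notch at the blue dot, with the latch still clear (value of joint selector_lift below 0.002 m and horizontal distance between pointer_tip and dot_blue below 0.022 m and value of joint latch above 0.4 rad), for 0.2 s.
At the end, for the whole second after the job is handed in: The selector is fully down (within 2 mm) in the notch at the blue dot, pointer tip within 22 mm of the dot's centre (neighbouring notches are over 30 mm away) and still, and the red latch is back over it, within 0.15 rad of its locked stop (value of joint selector_lift below 0.002 m and horizontal distance between pointer_tip and dot_blue below 0.022 m and velocity of joint selector between -0.1 and 0.1 rad/s and value of joint latch below 0.15 rad); the robot touches nothing.
It fails at once if a bystander was pushed more than 30 mm or tipped over (the screwdriver: pushed more than 30 mm) (distance of any of solvent_bottle, ferrule_jar, screwdriver, yellow_bin, blue_bin, wire_spool, mug from where it was at the start of the episode above 0.03 m or angle between any of solvent_bottle, ferrule_jar, yellow_bin, blue_bin, wire_spool, mug's own z axis and vertical above 0.5 rad).
It also fails if it takes over 70 s, if anything falls off the work surface, if the arm or the gripper's body presses on something with over 40 N, if the wrist force passes 120 N, or if a joint passes its speed limit or range.

## Robot

A 6-joint arm with a two-finger parallel gripper is mounted at the origin on the work surface. World frame = base frame: x ahead of the robot, y to its left, z up, the work surface at z = 0. Lengths are in mm, angles in degrees, forces in N, time in s.
With the tool pointing down it reaches from about 300 to 850 mm from the base axis. Payload 4.2 kg.
Tool frame: the origin (TCP) lies midway between the tips of the shut fingers; the grasp point (between the pads) lies 19 mm behind it (env.grasp_offset is the distance from the TCP to the grasp point, in mm); z points along the fingers, y is the line along which they close (so a half turn about z gives the same grasp; the last joint's range is limited). The gripper opens to 91 mm and grips with 3 to 60 N. Pads are 32 mm wide; open, the fingers measure 118 mm over their backs; the gripper's body (76 mm by 178 mm) begins 60 mm behind the grasp point.
Start: joints at [62.338, 18.312, 89.639, -0, 72.044, -1.146], TCP at [256.717, 514.529, 213.976] pointing down, gripper open.
Joint ranges: [-177.97, 177.97], [-48.28, 115.42], [12.27, 149.76], [-77.06, 257.06], [2.81, 150.46], [-146.56, 146.56]. Speed limits (degrees/s): [147.25, 147.25, 180, 180, 180, 180].

## Interface

Orientations are given as [roll, pitch, yaw] about the fixed x, y, z axes, in that order (R = Rz(yaw) Ry(pitch) Rx(roll)).
In Python, from workcell import env, optics gives the robot as it stands. The module is installed in compiled form; this text tells all that it offers.
- The arm moves only by the tool send_rows, never from a script. Its argument "targets" is a list that holds one entry, the list of rows, each a list of 7 numbers: the turn, a rotation vector about the world's x, y, z scaled (see below), then the shift along the world's x, y, z scaled (see below), then the closure, from -1 (fully open) to 1 (shut). In form: [[[rx, ry, rz, x, y, z, gripper], ...]]. A call has 1 to 12 rows; each row shifts and turns the commanded pose from where the row before left it; what a row does not reach is not made up. The controller multiplies each number of a shift by 0.2 m and each number of a turn by pi/2 rad. A row lasts 1/10 s, in which the tool goes at most 50 mm and 8.59 degrees, less where a joint would pass 70% of its speed; a pose out of reach is approached as far as the arm can. A call with a number of a shift or a turn outside -1 to 1 is refused whole. A call with a gripper value outside its range is refused whole. The fingers move at their own pace and stop on an object; "grip_force" is the grip in N (left out, the last holds). Time passes only in rows, so rows that do not move let the fingers close. It gives the time, the measured TCP pose, the force, the opening and the grip force at its end, in the units of the state.
- env.state(): the state, without advancing time (a new reading comes with each control period).
- optics.grab_frame(name): name is "scene" or "top" or "wrist"; returns (picture, depth): 480x640x3 uint8, red, green, blue; 480x640 float32, mm along the optical axis (not along the pixel's ray), 0 where there is no reading.
- optics.camera_info(name): a dict with "camera_matrix" (3x3 intrinsics, pixels), "R" (3x3) and "t" (3): a world point X has camera coordinates R X + t; the wrist camera has in their place "mount" (4x4, takes a point from camera to tool coordinates, whose origin is the TCP and whose axes are the flange's). Camera axes: x right, y down, z forward; pixel columns grow to the right and rows downward; lengths in mm; the calibration is good to about 2 mm. A picture is of the moment at which its call begins: read the wrist's pose just before it. camera_info takes no time and is no camera call.
- env.job_done(): hands the job in; it is judged then, once.
Trained networks look in the newest picture that a camera, given by its name, has taken for a name from the list of things; names that differ only in an ending like _2 or _b are one class to them, and where a whole thing is asked for, a point or a joint stands for the part that bears it (a point fixed in the world has none). Each returns a list of dicts, best first, with "conf" (0 to 1); they miss things now and then, are a little off and sometimes report something else, mostly with a low value. They report only what shows in the picture. A call takes as long as a camera call.
- optics.silhouettes(camera, name): "mask" (480x640 bool, what is visible of it) and "at" ([column, row] in pixels, amid what is visible of it).
- optics.place_of(camera, name): "at" ([column, row] in pixels: a listed point, or the origin of a listed thing).
The state is a dict: "time_s": time; "qpos": joint angles; "qvel": joint speeds; "effort": joint torques, N m; "ee_pos": TCP position; "ee_rot": TCP orientation; "force": force on the tool from outside, world axes, zero at the start; "torque": the same for the moment, N m; "gripper_width": finger opening in mm; "gripper_force": force on a finger pad.
Only numpy, scipy, OpenCV 4.12 (cv2) and the standard library are available. Lean on these libraries where they do the work, as an engineer would, in place of code of your own. Each camera call takes 0.05 s, during which the arm holds its last target. There are 200 camera calls.

## Working session

There is one attempt and no reset: what is moved stays moved. The work goes in short steps, Python scripts to look and compute and a tool call to move; the robot and the scene stay as the last step left them, time stands still between calls to the robot, and variables do not carry over. Pictures are saved under pics/ and viewed, at most 10 in all, crops included, and the job is handed in when it is done.

Besides the shell and the picture viewer there is one more tool, called after "Emit:" as name(argument=value, ...), one argument or row to a line, values as JSON. send_rows: Moves the arm, as the interface text tells. Its arguments: {"type":"object","properties":{"targets":{"type":"array"},"grip_force":{"type":"number"}},"required":["targets"]}

```bash
mkdir -p pics
cat > h.py <<'E'
import numpy as np, cv2
from workcell import env, optics
def ray(cam,uv,z):
    c=optics.camera_info(cam);K=np.array(c["camera_matrix"]);R=np.array(c["R"]);t=np.array(c["t"]).ravel()
    d=R.T@np.linalg.inv(K)@np.array([uv[0],uv[1],1.]);o=-R.T@t
    return o+d*(z-o[2])/d[2]
Z=dict(selector_grip=115,pointer_tip=73.5,latch_grip=115,latch_pivot=87.5,dot_blue=60.5,dot_yellow=60.5,dot_green=60.5,dot_white=60.5,crimper=0,solvent_bottle=0,ferrule_jar=0)
def locate(cam,names):
    for n in names:
        for r in optics.place_of(cam,n)[:2]:
            print(cam,n,round(r["conf"],2),np.round(r["at"],1),np.round(ray(cam,r["at"],Z[n]),1))
E
python3 - <<'E'
from h import *
s=env.state();print(s["ee_pos"],s["ee_rot"],s["gripper_width"],env.grasp_offset)
for c in("top","scene"):
    p,d=optics.grab_frame(c);cv2.imwrite(f"pics/{c}0.png",p[:,:,::-1]);locate(c,Z)
E
```

```text
[256.47082943 514.09920655 213.16433366] [-1.79904991e+02 -1.80236219e-03  1.53487798e+02] 91.15656991905591 18.8
top selector_grip 0.94 [319.3 279. ] [508.1  -4.  115. ]
top pointer_tip 0.56 [321.7 299.9] [465.2 -10.3  73.5]
top pointer_tip 0.26 [461.8 199.7] [ 702.2 -333.6   73.5]
top latch_grip 0.78 [319.6 219.4] [640.7  -2.7 115. ]
top latch_pivot 0.85 [322.  248.1] [580.6  -9.2  87.5]
top dot_blue 0.47 [350.3 284.5] [501.8 -75.2  60.5]
top dot_yellow 0.58 [338.9 303.4] [458.5 -49.5  60.5]
top dot_green 0.44 [308.9 305.4] [453.   18.4  60.5]
top dot_white 0.75 [389.5 247.7] [ 588.3 -165.8   60.5]
top dot_white 0.67 [296.  290.9] [485.3  48.4  60.5]
top crimper 0.79 [321.  282.4] [510.8  -8.8   0. ]
top solvent_bottle 0.66 [388.9 247.8] [ 597.9 -173.6    0. ]
top solvent_bottle 0.45 [459.5 202.2] [ 715.6 -350.4    0. ]
top ferrule_jar 0.86 [390.6 281.9] [ 514.6 -176.7    0. ]
top ferrule_jar 0.59 [319.1 245.1] [602.   -2.9   0. ]
scene selector_grip 0.58 [307.4 205.7] [513.5 -23.2 115. ]
scene pointer_tip 0.64 [299.8 204.2] [459.3 -19.1  73.5]
scene pointer_tip 0.41 [159.6 280.7] [ 534.9 -399.1   73.5]
scene latch_pivot 0.57 [325.8 226.8] [572.9  -4.9  87.5]
scene dot_blue 0.68 [327.  206.7] [487.6  43.2  60.5]
scene dot_blue 0.61 [284.8 221.4] [484.9 -73.3  60.5]
scene dot_yellow 0.53 [289. 216.] [472.5 -56.   60.5]
scene dot_white 0.59 [327.2 203.4] [477.   49.3  60.5]
scene dot_white 0.36 [300.1 205.1] [449.9 -14.3  60.5]
scene crimper 0.95 [312.4 234.2] [503.8  -8.2  -0. ]
scene crimper 0.31 [159.4 281.3] [ 470.3 -399.1    0. ]
scene solvent_bottle 0.8 [269.4 280.3] [ 590.8 -166.5    0. ]
scene solvent_bottle 0.5 [308.8 202.6] [392.9  36.8   0. ]
scene ferrule_jar 0.94 [257.2 259.2] [ 515.6 -166.4   -0. ]
```

Run:
```python
import cv2
a=cv2.imread("pics/top0.png")[180:330,240:440]
cv2.imwrite("pics/top0c.png",cv2.resize(a,(800,600),interpolation=cv2.INTER_CUBIC))
```

```text
(no output)
```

View pics/top0c.png

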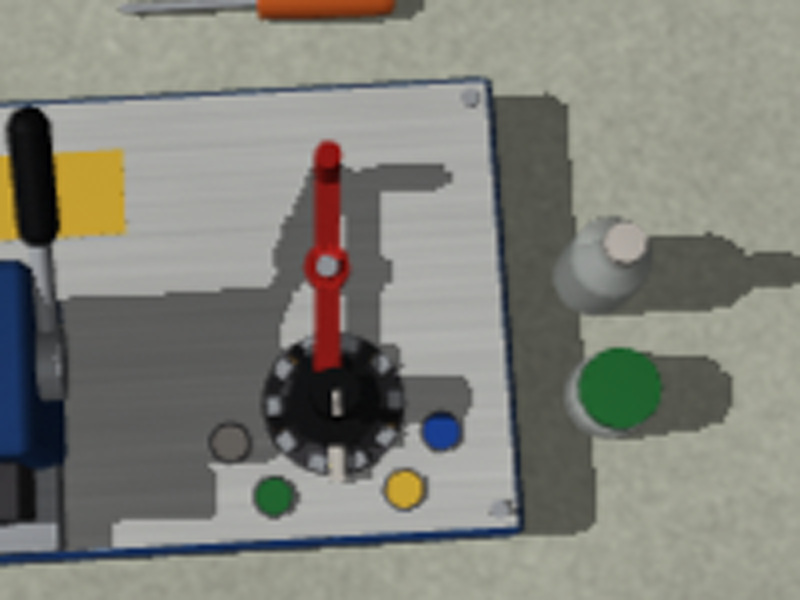

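View pics/scene0.png

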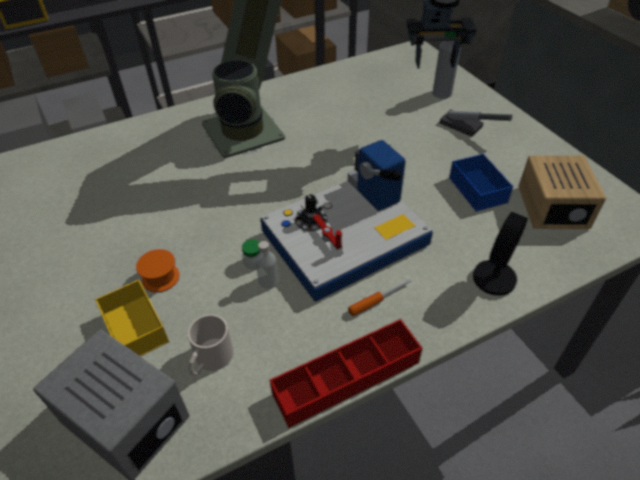

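Run:
```python
from h import *
from scipy.optimize import least_squares
px={72+180:(441,431),36+180:(404,489),144:(274,496),108:(230,442)}
P={a:ray("top",(240+u/4,180+v/4),63.5)[:2] for a,(u,v) in px.items()}
for a in P:print(a,P[a])
f=lambda q:np.concatenate([P[a]-(q[:2]+63*np.array([np.cos(np.radians(a+q[2])),np.sin(np.radians(a+q[2]))])) for a in P])
r=least_squares(f,[508,-9,0]);print(r.x,np.round(r.fun,1))
print("grip",ray("top",(240+328/4,180+148/4),130),"pivot",ray("top",(240+327/4,180+265/4),90),"knob",ray("top",(240+335/4,180+398/4),133))
```

```text
252 [494.12514039 -74.94447435]
216 [461.06085926 -54.11612882]
144 [455.99257024  19.33752583]
108 [486.02354628  44.89161068]
[509.43597804 -13.79690752   3.92542539] [ 0.  -0.  -0.1  0.1 -0.1 -0.3  0.1  0.2]
grip [642.81905025  -7.8515602  130.        ] pivot [584.40254892  -8.56560247  90.        ] knob [505.44565791 -13.41189079 133.        ]
```

Emit:
send_rows(
  targets=[
    [[0, 0, 0, 0, 0, 0.25, -1], [0, 0, 0, 0, 0, 0.25, -1], [0, 0, 0, 0.1, -0.2, 0.05, -1], [0, 0, 0.05, 0.15, -0.2, 0, -1], [0, 0, 0.05, 0.1, -0.2, 0, -1], [0, 0, 0.05, 0.1, -0.2, 0, -1], [0, 0, 0.05, 0.1, -0.2, 0, -1], [0, 0, 0.05, 0.15, -0.2, 0, -1], [0, 0, 0.05, 0.15, -0.2, 0, -1], [0, 0, 0, 0.15, -0.2, 0, -1], [0, 0, 0, 0.15, -0.2, 0, -1], [0, 0, 0, 0.15, -0.2, 0, -1]],
  ],
)

```text
time_s: 2.4
ee_pos: [517.6, 112.7, 324.2]
ee_rot: [180.0, 0.0, -179.5]
force: [-0.0, 0.8, 0.4]
gripper_width: 91.2
gripper_force: 0.0
```

Emit:
send_rows(
  targets=[
    [[0, 0, 0, 0.15, -0.2, 0, -1], [0, 0, 0, 0.15, -0.2, 0, -1], [0, 0, 0.0, 0.1, -0.2, 0, -1], [0, 0, 0, 0, 0, 0, -1], [0, 0, 0, 0, 0, 0, -1]],
  ],
)

```text
time_s: 2.9
ee_pos: [596.8, -6.2, 323.4]
ee_rot: [180.0, -0.1, -179.6]
force: [0.3, 0.1, -0.6]
gripper_width: 91.2
gripper_force: 0.0
```

```bash
cat >> h.py <<'E'
from scipy.spatial.transform import Rotation as Ro
def wrist(name):
    s=env.state();c=optics.camera_info("wrist");K=np.array(c["camera_matrix"]);M=np.array(c["mount"])
    R=Ro.from_euler("xyz",s["ee_rot"],degrees=True).as_matrix();p=np.array(s["ee_pos"])
    im,d=optics.grab_frame("wrist");cv2.imwrite(f"pics/{name}.png",im[:,:,::-1])
    o=R@M[:3,3]+p
    def loc(uv,z):
        v=R@M[:3,:3]@np.linalg.inv(K)@np.array([uv[0],uv[1],1.]);return o+v*(z-o[2])/v[2]
    return loc
E
python3 - <<'E'
from h import *
s=env.state();print(s["ee_pos"],s["ee_rot"])
loc=wrist("w1")
for n in list(Z)[:8]:
    for r in optics.place_of("wrist",n)[:1]: print(n,round(r["conf"],2),np.round(r["at"]),np.round(loc(r["at"],Z[n]),1))
E
```

```text
[596.8074467   -6.15032796 323.41485806] [ 1.79953861e+02 -6.77591903e-02 -1.79632918e+02]
selector_grip 0.91 [310. 114.] [510.9 -13.8 115. ]
pointer_tip 0.84 [311.  66.] [463.4 -13.4  73.5]
latch_grip 0.92 [311. 244.] [638.4 -12.2 115. ]
dot_blue 0.98 [257.  98.] [493.2 -70.8  60.5]
dot_yellow 0.63 [272.  64.] [460.5 -54.3  60.5]
dot_green 0.89 [344.  59.] [454.9  20.1  60.5]
dot_white 0.9 [367.  91.] [485.7  45.3  60.5]
```

View pics/w1.png

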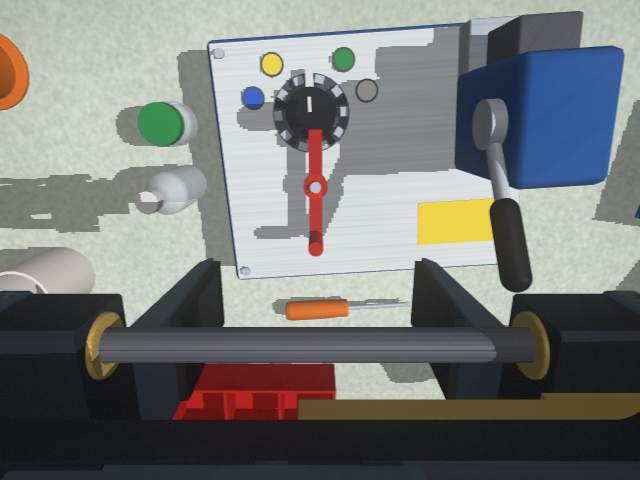

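Emit:
send_rows(
  targets=[
    [[0, 0, 0, 0.1, 0, -0.2, -1], [0, 0, 0, 0.1, 0, -0.2, -1], [0, 0, 0, 0.01, -0.005, -0.25, -0.6], [0, 0, 0, 0, 0, -0.25, -0.6], [0, 0, 0, 0, 0, -0.235, -0.4], [0, 0, 0, 0, 0, 0, -0.3], [0, 0, 0, 0, 0, 0, 1], [0, 0, 0, 0, 0, 0, 1], [0, 0, 0, 0, 0, 0, 1], [0, 0, 0, 0, 0, 0, 1]],
  ],
  grip_force=8,
)

```text
time_s: 4.35
ee_pos: [639.9, -6.5, 99.4]
ee_rot: [-180.0, 0.2, -179.5]
force: [-0.4, 0.0, 0.2]
gripper_width: 30.3
gripper_force: 0.0
```

Emit:
send_rows(
  targets=[
    [[0, 0, 0, 0, 0, -0.01, 1], [0, 0, 0, 0, 0, 0, 1], [0, 0, 0, 0, 0, 0, 1], [0, 0, 0, 0, 0, 0, 1]],
  ],
)

```text
time_s: 4.75
ee_pos: [638.9, -6.6, 95.4]
ee_rot: [-180.0, 0.0, -179.5]
force: [-0.1, -1.3, 2.8]
gripper_width: 14.8
gripper_force: 8.0
```

Emit:
send_rows(
  targets=[
    [[0, 0, -0.075, 0, -0.0325, 0, 1], [0, 0, -0.075, -0.0035, -0.0325, 0, 1], [0, 0, -0.075, -0.0075, -0.0315, 0, 1], [0, 0, -0.075, -0.011, -0.031, 0, 1], [0, 0, -0.075, -0.0145, -0.029, 0, 1], [0, 0, -0.075, -0.018, -0.027, 0, 1], [0, 0, -0.075, -0.021, -0.025, 0, 1], [0, 0, -0.075, -0.024, -0.022, 0, 1], [0, 0, 0, 0, 0, 0, 1], [0, 0, 0, 0, 0, 0, 1]],
  ],
)

```text
time_s: 5.75
ee_pos: [617.9, -51.6, 95.2]
ee_rot: [-180.0, -0.1, 126.6]
force: [-3.7, 3.6, 4.9]
gripper_width: 14.7
gripper_force: 8.0
```

Emit:
send_rows(
  targets=[
    [[0, 0, 0, 0, 0, 0, -0.5], [0, 0, 0, 0, 0, 0, -0.5], [0, 0, 0, 0, 0, 0, -0.5], [0, 0, 0, 0, 0, 0.2, -0.5], [0, 0, 0, 0, 0, 0.25, -0.5], [0, 0, -0.075, -0.14, 0.05, 0.25, -0.5], [0, 0, -0.075, -0.14, 0.05, 0, -0.5], [0, 0, -0.075, -0.14, 0.05, 0, -0.5], [0, 0, -0.075, -0.12, 0.04, 0, -0.5], [0, 0, 0, 0, 0, 0, -0.5], [0, 0, 0, 0, 0, 0, -0.5]],
  ],
)

```text
time_s: 6.85
ee_pos: [515.4, -16.1, 228.3]
ee_rot: [179.9, 0.0, 99.6]
force: [-0.1, -0.2, 0.4]
gripper_width: 68.2
gripper_force: 0.0
```

Run:
```python
from h import *
s=env.state();print(s["ee_pos"],s["ee_rot"])
loc=wrist("w2")
for n in list(Z)[:8]:
    for r in optics.place_of("wrist",n)[:1]: print(n,round(r["conf"],2),np.round(r["at"]),np.round(loc(r["at"],Z[n]),1))
p,d=optics.grab_frame("top")
locate("top",["latch_grip","latch_pivot","selector_grip"])
```

```text
[515.3851403  -16.13238606 228.34663395] [1.79897683e+02 4.67501173e-02 9.96113090e+01]
pointer_tip 0.8 [258. 206.] [463.7 -16.3  73.5]
latch_grip 0.68 [434. 290.] [616. -51. 115.]
latch_pivot 0.93 [403. 225.] [586.2  -8.9  87.5]
dot_blue 0.89 [286. 273.] [496.2 -78.6  60.5]
dot_yellow 0.6 [252. 243.] [461.  -54.4  60.5]
dot_green 0.87 [253. 164.] [453.4  17.1  60.5]
dot_white 0.66 [295. 137.] [485.6  45.8  60.5]
top latch_pivot 0.47 [125.4 260.7] [545.  431.8  87.5]
top latch_pivot 0.22 [296.8 290.6] [484.1  45.5  87.5]
top selector_grip 0.65 [305.2 181.2] [728.4  31.  115. ]
```

View pics/w2.png

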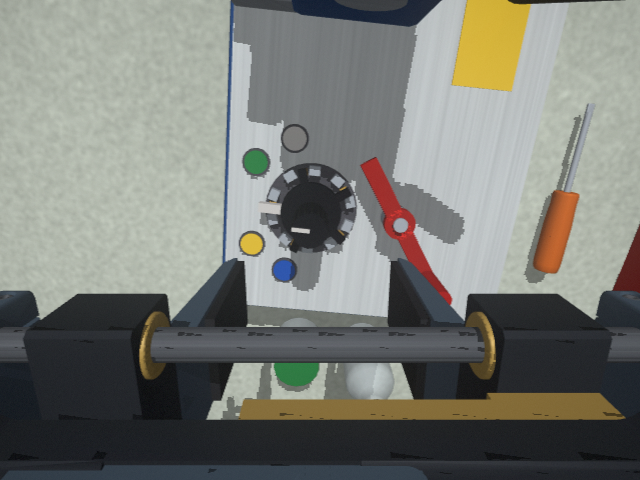

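Emit:
send_rows(
  targets=[
    [[0, 0, 0, -0.025, 0.01, -0.2, -0.5], [0, 0, 0, 0, 0, -0.24, -0.5], [0, 0, 0, 0, 0, -0.2, -0.5], [0, 0, 0, 0, 0, -0.02, -0.5], [0, 0, 0, 0, 0, 0, 1], [0, 0, 0, 0, 0, 0, 1], [0, 0, 0, 0, 0, 0, 1], [0, 0, 0, 0, 0, 0, 1], [0, 0, 0, 0, 0, 0, 1], [0, 0, 0, 0, 0, 0, 1]],
  ],
  grip_force=35,
)

```text
time_s: 8.5
ee_pos: [509.6, -14.1, 96.7]
ee_rot: [180.0, 0.0, 99.5]
force: [-1.0, 0.3, 5.1]
gripper_width: 25.3
gripper_force: 35.0
```

Emit:
send_rows(
  targets=[
    [[0, 0, 0, 0, 0, 0.02, 1], [0, 0, 0, 0, 0, 0.02, 1], [0, 0, 0, 0, 0, 0.015, 1], [0, 0, 0, 0, 0, 0, 1], [0, 0, 0, 0, 0, 0, 1]],
  ],
)

```text
time_s: 9.0
ee_pos: [509.5, -14.0, 106.6]
ee_rot: [-180.0, -0.0, 99.5]
force: [0.5, -0.1, -7.2]
gripper_width: 25.4
gripper_force: 35.0
```

Emit:
send_rows(
  targets=[
    [[0, 0, 0.08, 0, 0, 0, 1], [0, 0, 0.08, 0, 0, 0, 1], [0, 0, 0.08, 0, 0, 0, 1], [0, 0, 0.08, 0, 0, 0, 1], [0, 0, 0.08, 0, 0, 0, 1], [0, 0, 0.08, 0, 0, 0, 1], [0, 0, 0.08, 0, 0, 0, 1], [0, 0, 0.08, 0, 0, 0, 1], [0, 0, 0.08, 0, 0, 0, 1], [0, 0, 0.08, 0, 0, 0, 1], [0, 0, 0, 0, 0, 0, 1], [0, 0, 0, 0, 0, 0, 1]],
  ],
)

```text
time_s: 10.2
ee_pos: [509.8, -13.6, 106.8]
ee_rot: [180.0, -0.0, 171.3]
force: [1.6, 1.3, -8.3]
gripper_width: 25.4
gripper_force: 35.0
```

Turned by 71.8°. I lower it with the grip on, then release it.

Emit:
send_rows(
  targets=[
    [[0, 0, 0, 0, 0, -0.02, 1], [0, 0, 0, 0, 0, -0.02, 1], [0, 0, 0, 0, 0, -0.015, 1], [0, 0, 0, 0, 0, 0, 1], [0, 0, 0, 0, 0, 0, -0.4], [0, 0, 0, 0, 0, 0, -0.4], [0, 0, 0, 0, 0, 0, -0.4], [0, 0, 0, 0, 0, 0.2, -0.4], [0, 0, 0, 0, 0, 0.2, -0.4], [0, 0, 0, 0.25, -0.01, 0.2, -0.4], [0, 0, 0, 0.15, -0.03, 0.1, -0.4], [0, 0, 0, 0, 0, 0, -0.4]],
  ],
)

```text
time_s: 11.4
ee_pos: [583.7, -22.4, 230.4]
ee_rot: [180.0, 0.5, 171.5]
force: [-0.8, -0.1, -0.7]
gripper_width: 63.6
gripper_force: 0.0
```

Run:
```python
from h import *
s=env.state();print(s["ee_pos"],s["ee_rot"])
loc=wrist("w3")
for n in list(Z)[:8]:
    for r in optics.place_of("wrist",n)[:1]: print(n,round(r["conf"],2),np.round(r["at"]),np.round(loc(r["at"],Z[n]),1))
```

```text
[583.70562024 -22.44540849 230.40559693] [179.98778155   0.53830489 171.45685621]
selector_grip 0.87 [311. 127.] [509.3 -15.7 115. ]
pointer_tip 0.74 [258. 118.] [497.2 -58.   73.5]
latch_grip 0.92 [285. 274.] [617.3 -53.6 115. ]
latch_pivot 0.56 [336. 219.] [586.   -6.9  87.5]
dot_blue 0.92 [240. 118.] [494.  -75.   60.5]
dot_yellow 0.93 [256.  72.] [461.2 -54.3  60.5]
dot_green 0.68 [347.  53.] [457.9  20.3  60.5]
dot_white 0.85 [379.  80.] [482.2  44.1  60.5]
```

View pics/w3.png

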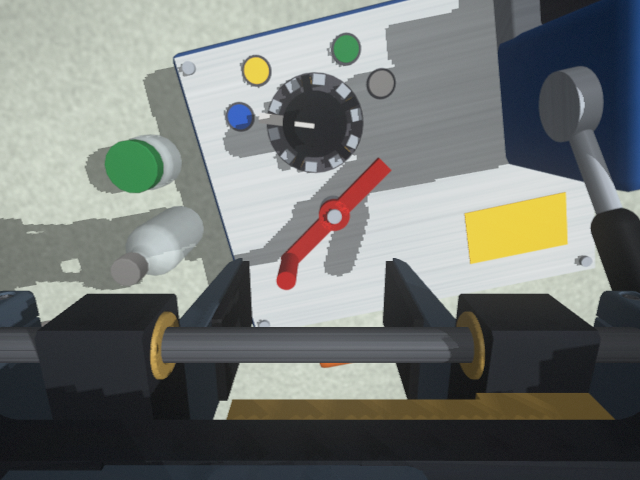

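Run:
```python
from h import *
s=env.state();im,d=optics.grab_frame("wrist");c=optics.camera_info("wrist");K=np.array(c["camera_matrix"]);M=np.array(c["mount"])
R=Ro.from_euler("xyz",s["ee_rot"],degrees=True).as_matrix()
for u,v in((290,125),(300,135),(320,135),(315,115),(245,118),(380,84)):
    z=np.median(d[v-1:v+2,u-1:u+2]);q=M[:3,:3]@(np.linalg.inv(K)@[u,v,1]*z)+M[:3,3];print(u,v,np.round(R@q+s["ee_pos"],1))
```

```text
290 125 [498.8 -31.8  77.7]
300 135 [506.2 -22.5 133.6]
320 135 [508.2  -9.4 132.9]
315 115 [494.2 -10.9  78.3]
245 118 [487.7 -68.8  62.9]
380 84 [478.   44.6  63.7]
```

Emit:
send_rows(
  targets=[
    [[0, 0, -0.08, 0.06, -0.05, 0, -0.5], [0, 0, -0.08, 0.06, -0.05, 0, -0.5], [0, 0, -0.08, 0.05, -0.045, 0, -0.5], [0, 0, -0.08, 0, 0, 0, -0.5], [0, 0, -0.08, 0, 0, 0, -0.5], [0, 0, -0.08, 0, 0, 0, -0.5], [0, 0, 0, 0, 0, 0, -0.5]],
  ],
)

```text
time_s: 12.6
ee_pos: [612.6, -50.5, 227.1]
ee_rot: [-180.0, -0.0, 128.3]
force: [-0.4, -0.3, 0.6]
gripper_width: 68.3
gripper_force: 0.0
```

Emit:
send_rows(
  targets=[
    [[0, 0, 0, 0.027, -0.005, -0.2, -0.5], [0, 0, 0, 0, 0, -0.23, -0.5], [0, 0, 0, 0, 0, -0.2, -0.5], [0, 0, 0, 0, 0, -0.025, -0.5], [0, 0, 0, 0, 0, 0, -0.5], [0, 0, 0, 0, 0, 0, 1], [0, 0, 0, 0, 0, 0, 1], [0, 0, 0, 0, 0, 0, 1], [0, 0, 0, 0, 0, 0, 1], [0, 0, 0, 0, 0, 0, 1], [0, 0, 0, 0, 0, 0, 1]],
  ],
  grip_force=8,
)

```text
time_s: 13.7
ee_pos: [618.2, -51.5, 96.4]
ee_rot: [180.0, 0.0, 128.3]
force: [0.3, -0.4, 0.3]
gripper_width: 23.3
gripper_force: 0.0
```

Emit:
send_rows(
  targets=[
    [[0, 0, 0, 0, 0, 0, 1], [0, 0, 0, 0, 0, 0, 1], [0, 0, 0, 0, 0, 0, 1], [0, 0, 0.075, 0.024, 0.022, 0, 1], [0, 0, 0.075, 0.021, 0.025, 0, 1], [0, 0, 0.075, 0.018, 0.027, 0, 1], [0, 0, 0.075, 0.0145, 0.029, 0, 1], [0, 0, 0.075, 0.011, 0.031, 0, 1], [0, 0, 0.075, 0.0075, 0.0315, 0, 1], [0, 0, 0.075, 0.0035, 0.0325, 0, 1], [0, 0, 0.075, 0.001, 0.0325, 0, 1]],
  ],
)

```text
time_s: 14.8
ee_pos: [639.1, -6.0, 96.3]
ee_rot: [-179.9, 0.1, -177.4]
force: [0.8, -1.7, 0.4]
gripper_width: 14.9
gripper_force: 8.0
```

Emit:
send_rows(
  targets=[
    [[0, 0, 0, 0, 0.005, 0, 1], [0, 0, 0, 0, 0.005, 0, 1], [0, 0, 0, 0, 0, 0, 1]],
  ],
)

```text
time_s: 15.1
ee_pos: [639.0, -4.4, 96.4]
ee_rot: [-179.9, 0.1, -177.8]
force: [2.7, -4.2, -0.7]
gripper_width: 14.3
gripper_force: 8.0
```

Against the stop. I release, go up and check.

Emit:
send_rows(
  targets=[
    [[0, 0, 0, 0, 0, 0, -0.5], [0, 0, 0, 0, 0, 0, -0.5], [0, 0, 0, 0, 0, 0, -0.5], [0, 0, 0, 0, 0, 0.2, -0.5], [0, 0, 0, 0, 0, 0.25, -0.5], [0, 0, 0, -0.05, 0, 0.25, -0.5], [0, 0, 0, -0.05, 0, 0.2, -0.5], [0, 0, 0, 0, 0, 0, -0.5], [0, 0, 0, 0, 0, 0, -0.5]],
  ],
)

```text
time_s: 16.0
ee_pos: [618.4, -3.1, 276.3]
ee_rot: [180.0, 0.1, -177.7]
force: [-0.0, 0.3, -1.2]
gripper_width: 68.3
gripper_force: 0.0
```

Run:
```python
from h import *
loc=wrist("w4")
for n in list(Z)[:5]:
    for r in optics.place_of("wrist",n)[:1]: print(n,round(r["conf"],2),np.round(r["at"]),np.round(loc(r["at"],Z[n]),1))
```

```text
selector_grip 0.6 [308.  79.] [507.  -14.7 115. ]
pointer_tip 0.56 [264.  68.] [495.6 -55.8  73.5]
latch_grip 0.82 [313. 231.] [633.4  -6.7 115. ]
latch_pivot 0.75 [315. 172.] [583.9  -6.8  87.5]
dot_blue 0.83 [243.  69.] [495.7 -76.6  60.5]
```

View pics/w4.png

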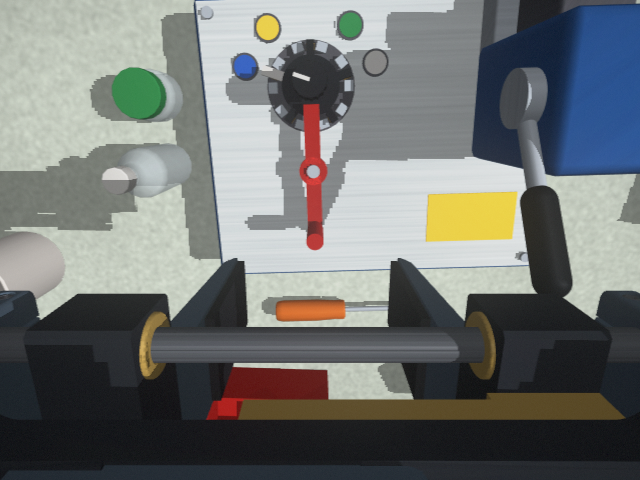

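The picture shows the latch over the selector, running from about (312,105) to (315,240). The pointer at (264,68) faces the blue dot at (243,68).

```bash
python3 -c "
from workcell import env
print(env.job_done())"
```

```text
the job is handed in; nothing more can be done
None
```

The crimper is on the blue die: the knob is down in the notch at the blue dot, the red latch is closed to its stop, and nothing else on the bench was touched; the job was handed in at about 16 s of the 70 s limit, with no verdict returned.

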